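Clip the belt pulley onto its spindle

ROBOT

A 6-joint arm with a two-finger parallel gripper is mounted at the origin on a cart in front of the work surface, level with it; the furniture and walls round the work are solid. World frame = base frame: x ahead of the robot, y to its left, z up, the work surface at z = 0. Lengths are in m, angles in rad, forces in N, time in s.
With the tool pointing down it reaches from about 0.35 to 0.975 m from the base axis. Payload 4.9 kg.
Tool frame: the origin (TCP) lies at the very end of the fingers, on their centre line; the grasp point (between the pads) lies 19 mm behind it; z points along the fingers, y is the line along which they close (so a half turn about z gives the same grasp; the last joint's range is limited). The gripper opens to 85 mm and grips with 20 to 120 N. Pads are 22 mm wide; open, the fingers measure 114 mm over their backs; the gripper's body (76 mm by 85 mm) begins 54 mm behind the grasp point. The pads swing forward as they close: fully open they stand 13 mm farther back than shut.
Start: joints at [-1.352, 0.053, 1.613, -0, 1.476, -0.119], TCP at [0.207, -0.59, 0.199] pointing down, gripper open.
Joint ranges: [-3.01, 3.01], [-1.01, 2.22], [0.06, 2.58], [-1.02, 4.17], [0.09, 2.62], [-3.14, 3.14]. Speed limits (rad/s): [2.57, 2.57, 3.14, 3.14, 3.14, 3.14].

INTERFACE

Orientations are given as a unit quaternion [w, x, y, z].
In Python, from plant import manip, vision, order gives the robot as it stands.
- The arm moves only by the tool play_rows, never from a script. Its argument "steps" is a list that holds one entry, the list of rows, each a list of 6 numbers: the shift along the tool's x, y, z in mm, then the turn, a rotation vector about the tool's x, y, z in degrees. A call has 1 to 12 rows; each row is the pose to reach, as a shift and turn from the pose commanded when the call began, along the tool's axes at that moment; what a row does not reach only later rows make up. A row lasts 1/12 s, in which the tool goes at most 41.7 mm and 7.16 degrees, less where a joint would pass 70% of its speed; a pose out of reach is approached as far as the arm can. A call with a gripper value outside its range is refused whole. "claw" is the gripper's target within -1 to 1 (fully open at 1, half-way at 0, shut at -1), set as the call begins (left out, the last holds). The fingers move at their own pace and stop on an object; the grip force is fixed at half the most. Time passes only in rows, so rows that repeat a pose let the fingers close. It gives the time, the measured TCP pose, the force, the opening and the grip force at its end, in the units of the state.
- manip.state(): the state, without advancing time (a new reading comes with each control period).
- vision.grab_frame(name): name is "scene" or "top" or "wrist"; returns (picture, depth): 384x512x3 uint8, blue, green, red; 384x512 float32, m along the optical axis (not along the pixel's ray), 0 where there is no reading.
- vision.camera_info(name): a dict with "K" (3x3 intrinsics, pixels), "eye" and "orientation" of the camera in the world; the wrist camera has in their place "T_tool_cam" (4x4, takes a point from camera to tool coordinates, whose origin is the TCP and whose axes are the flange's). Camera axes: x right, y down, z forward; pixel columns grow to the right and rows downward; lengths in m; the calibration is good to about 2 mm. A picture is of the moment at which its call begins: read the wrist's pose just before it. camera_info takes no time and is no camera call.
- order.job_done(): hands the job in; it is judged then, once.
The state is a dict: "time": time; "joint_pos": joint angles; "joint_vel": joint speeds; "joint_efforts": joint torques, N m; "tool_pos": TCP position; "tool_rot": TCP orientation; "contact_force": force on the tool from outside, world axes, zero at the start; "ft_torque": the same for the moment, N m; "gripper_width": opening from 0.0 (shut) to 1.0 (fully open); "grasp_force": force on a finger pad.
Only numpy, scipy, OpenCV 4.12 (cv2) and the standard library are available. Lean on these libraries where they do the work, as an engineer would, in place of code of your own. Each camera call takes 0.05 s, during which the arm holds its last target. There are 200 camera calls.

TASK

The blue hub with the toothed belt pulley has ridden up the upright spindle on the bench. Press it fully down onto its seat so that the groove in the shaft shows above it, then push the orange-handled retaining clip sideways into that groove until it snaps home round the shaft, and let go of it there, lying flat. The blue-handled clip is for a thinner shaft: leave it and the other things on the bench alone.

Things in the scene. Friction and masses are not known exactly. Their poses are not given: they have to be found in the camera images.
- groove (a point): On the axis of the fixed upright spindle, mid-height of its clip groove, 65 mm above the bench; z up. Shaft 28 mm in diameter; the groove is 10 mm high (5 mm each way) with an 18 mm core, all round, so the clip may come from any side. The 28 mm head above it (lower rim chamfered 2 mm) ends 30 mm above this point. Round grey foot 110 mm across, 12 mm high.
- hub_top (a point): Centre of the top face of the blue hub (72 mm in diameter, 34 mm high, with an 86 mm toothed belt pulley 17 mm thick as its lower half). The shaft passes through it; the free face is a flat ring 14 to 33 mm from the axis. Fully down, the face is level with the groove's lower edge, 5 mm below groove.
- hub (a joint): Height of the hub above its seat in m: 0 = fully down, groove free; it starts 0.015 to 0.024 up, covering the groove. It slides stiffly (about 5 N of downward push anywhere on the face moves it slowly, some more moves it faster) and stays where it is left.
- clip: The right clip, lying flat: 6 mm black steel horseshoe about 92 mm long, 45 mm wide, 0.12 kg, with an orange handle block at the rear. Origin on its underside below the centre of the slot's seat; x from the handle to the open mouth, z up.
- clip_grip (a point): Centre of the orange handle of the right clip, 24 mm above the clip's underside. Handle 32 mm long along x, 14 mm thick along y, from 6 to 42 mm above the underside; x points from the handle to the clip's open mouth, z up. Grasp it across its 14 mm from above.
- clip_bore (a point): Centre of the seat in the orange clip's slot, 52 mm ahead (+x) of the handle's centre, 3 mm above the underside; same axes. Slot 20 mm wide; its flared mouth (28 mm) ends 24 mm ahead. Sprung jaws with bumps 7 mm ahead leave 15 mm: pushed on with 8 to 15 N they part over the 18 mm core and snap shut behind it. Seated, this point is on the spindle axis and the clip rests on the hub.
- spare_clip_grip (a point): Centre of the blue handle of the other clip (slot only 13 mm wide, does not fit), lying flat; 24 mm above its underside, x towards its mouth, about 91 mm long. Leave alone.
- jar: White sample jar with blue lid, 58 mm across, 83 mm high; origin at the centre of its underside. Leave alone.
- tape: Roll of grey tape lying flat, 72 mm across, 19 mm high; origin at the centre of its underside. Leave alone.
- wash: White wash bottle with red cap and bent spout, 65 x 78 mm, 175 mm high; origin at the centre of its underside. Leave alone.
- weight: Brass weight, 25 mm across, 30 mm high; origin at the centre of its underside. Leave alone.
- bulb: Black rubber bulb, 37 x 66 mm, 37 mm high; origin at the centre of its underside. Leave alone.

How it is judged:
By the outcome, as a careful person would: the job done as asked, in the order asked, and still so for the second after the job is handed in, with the robot touching nothing.
It also fails if it takes over 48 s, if anything falls off the work surface, if the arm or the gripper's body presses on something with over 40 N, if the wrist force passes 120 N, or if a joint passes its speed limit or range.

## Working session

There is one attempt and no reset: what is moved stays moved. The work goes in short steps, Python scripts to look and compute and a tool call to move; the robot and the scene stay as the last step left them, time stands still between calls to the robot, and variables do not carry over. Pictures are saved under pics/ and viewed, at most 14 in all, crops included, and the job is handed in when it is done.

Besides the shell and the picture viewer there is one more tool, called after ">>>" as name(argument=value, ...) on one line, values as JSON. play_rows: Moves the arm, as the interface text tells. Its arguments: {"type":"object","properties":{"steps":{"type":"array"},"claw":{"type":"number"}},"required":["steps"]}

```bash
mkdir -p pics; cat > h.py <<'E'
import numpy as np, cv2
from scipy.spatial.transform import Rotation as R
from plant import manip, vision, order
def q(o): return R.from_quat(np.roll(o,-1)).as_matrix()
def cam(name):
    c=vision.camera_info(name); K=np.array(c["K"])
    if "eye" in c: 
        o=np.array(c["orientation"]); M=q(o) if o.size==4 else o.reshape(3,3)
        return K,M,np.array(c["eye"])
    s=manip.state(); T=np.array(c["T_tool_cam"]); M=q(s["tool_rot"])
    return K,M@T[:3,:3],np.array(s["tool_pos"])+M@T[:3,3]
def ray(c,u,v,z):
    K,M,e=c; d=M@np.linalg.solve(K,[u,v,1.]); return e+d*(z-e[2])/d[2]
def cloud(c,D):
    K,M,e=c; v,u=np.indices(D.shape); P=np.stack([(u-K[0,2])/K[0,0]*D,(v-K[1,2])/K[1,1]*D,D],-1); return P@M.T+e
E
python3 - <<'E'
from h import *
print(manip.state())
for n in("scene","top"):
    print(n,cam(n)); p,D=vision.grab_frame(n); cv2.imwrite(f"pics/{n}.png",p); np.savez(n,p=p,D=D)
    
a=[cv2.imread(f"pics/{n}.png") for n in("scene","top")]
E
```

```text
{'time': 0.0, 'joint_pos': array([-1.35200240e+00,  5.33818641e-02,  1.61430860e+00,  1.69462168e-05,
        1.47596805e+00, -1.18993048e-01]), 'joint_vel': array([ 1.40342214e-03,  2.40528340e-03,  7.73196150e-04, -4.55519371e-04,
       -9.79619671e-04,  7.92522065e-05]), 'joint_efforts': array([ 1.95363107e-03, -3.93685341e+01, -3.70172918e+01, -2.05715104e-06,
        7.04232400e-03,  2.41643505e-06]), 'tool_pos': array([ 0.20698429, -0.58900283,  0.19743885]), 'tool_rot': array([-1.03206835e-03,  9.85770977e-01,  1.68090793e-01, -4.30987326e-05]), 'contact_force': array([ 0.36546367, -0.81616449,  0.16171726]), 'ft_torque': array([-0.09691407, -0.00268962,  0.00464353]), 'grasp_force': 0.0, 'gripper_width': 1.0029399027894885}
scene (array([[408.76764936,   0.        , 258.53297293],
       [  0.        , 408.76764936, 184.11026441],
       [  0.        ,   0.        ,   1.        ]]), array([[-0.88353479, -0.35505996,  0.30544837],
       [-0.46835917,  0.67318545, -0.57224212],
       [-0.00244314, -0.64865536, -0.76107835]]), array([0.1590476 , 0.93823706, 1.09342345]))
top (array([[465.69332895,   0.        , 254.64329539],
       [  0.        , 465.69332895, 188.44406724],
       [  0.        ,   0.        ,   1.        ]]), array([[-0.02589585, -0.98505935,  0.17025709],
       [-0.9996638 ,  0.02529629, -0.00569017],
       [ 0.00129828, -0.1703472 , -0.98538325]]), array([0.37318764, 0.13616931, 1.33397846]))
```

View pics/top.png

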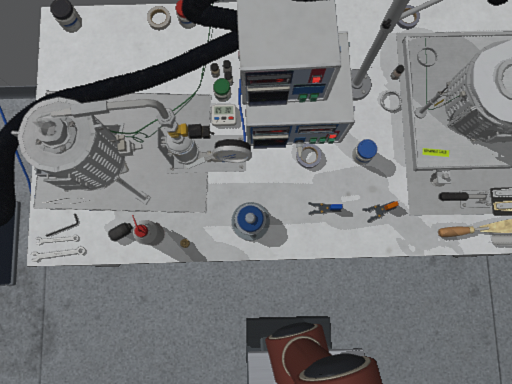

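View pics/scene.png

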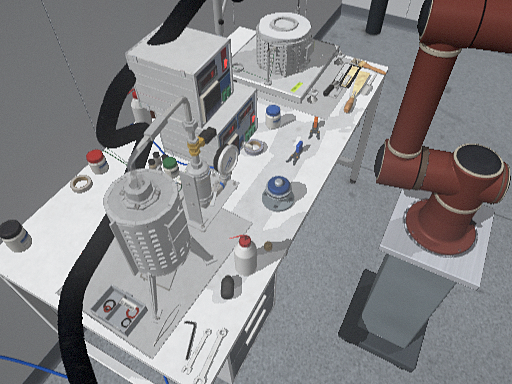

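The top view shows the hub at about (250,221), the orange clip with its handle at (390,206) and mouth to the left, the spare's blue handle at (333,208), and the jar at (365,152). The scene view agrees: hub (279,190), orange handle (316,122).

```bash
python3 - <<'E'
from h import *
for n,box in(("top",((360,195,410,225),(225,195,275,245),(305,195,350,222))),("scene",((300,108,330,145),(255,165,305,215),(285,130,310,170)))):
    f=np.load(n+".npz"); p,D=f["p"],f["D"]; c=cam(n); P=cloud(c,D); hsv=cv2.cvtColor(p,cv2.COLOR_BGR2HSV)
    o=cv2.inRange(hsv,(5,150,120),(20,255,255))>0; b=cv2.inRange(hsv,(100,120,60),(125,255,255))>0
    for k,(m,(x0,y0,x1,y1)) in enumerate(zip((o,b,b),box)):
        w=np.zeros_like(m); w[y0:y1,x0:x1]=1; w&=m
        v,u=np.nonzero(w); X=P[w]; zt=np.percentile(X[:,2],90)
        t=X[X[:,2]>X[:,2].max()-.006]
        print(n,k,len(u),"pix",u.mean(),v.mean(),"z90",zt.round(4),"max",X.max(0).round(4),"topmean",t.mean(0).round(4),"ray",ray(c,u.mean(),v.mean(),(.03,.06,.03)[k]).round(4))
        if k!=1: 
            w2=np.zeros_like(m); w2[y0:y1,x0:x1]=1; w2&=(hsv[...,2]<110)&(P[...,2]<.02)&(P[...,2]>-.01)
            Y=P[w2]; print("   dark",len(Y),Y[:,:2].mean(0).round(4))
    if n=="top":
        for nm,(x0,y0,x1,y1) in (("hub",(225,195,275,245)),):
            Q=P[y0:y1,x0:x1].reshape(-1,3)
            for lo,hi in((.06,.076),(.076,.09),(.09,.11)):
                t=Q[(Q[:,2]>lo)&(Q[:,2]<hi)]; print(lo,len(t),t.mean(0).round(4) if len(t) else "",np.ptp(t,0).round(3) if len(t) else "")
E
```

```text
top 0 47 pix 391.1276595744681 205.04255319148936 z90 0.0466 max [ 0.5482 -0.2142  0.0486] topmean [ 0.5411 -0.2561  0.0448] ray [ 0.541  -0.2556  0.03  ]
   dark 340 [ 0.5268 -0.2431]
top 1 415 pix 249.99036144578312 218.36385542168674 z90 0.0855 max [0.5424 0.1762 0.089 ] topmean [0.5071 0.1437 0.0847] ray [0.5103 0.1437 0.06  ]
top 2 69 pix 335.2608695652174 206.47826086956522 z90 0.0461 max [ 0.5472 -0.0824  0.0497] topmean [ 0.5405 -0.0976  0.0458] ray [ 0.541  -0.0976  0.03  ]
   dark 278 [ 0.5355 -0.081 ]
0.06 210 [0.5046 0.1424 0.0656] [0.083 0.083 0.016]
0.076 467 [0.508  0.1441 0.0822] [0.071 0.07  0.013]
0.09 82 [0.5089 0.1441 0.0949] [0.025 0.024 0.011]
scene 0 30 pix 315.3 121.5 z90 0.0436 max [ 0.5474 -0.235   0.0482] topmean [ 0.5393 -0.2543  0.0442] ray [ 0.5399 -0.251   0.03  ]
   dark 68 [ 0.5285 -0.2243]
scene 1 87 pix 276.3333333333333 184.26436781609195 z90 0.0836 max [0.543  0.1818 0.0871] topmean [0.5161 0.1468 0.0827] ray [0.5212 0.1342 0.06  ]
scene 2 38 pix 298.13157894736844 146.21052631578948 z90 0.0432 max [ 0.5476 -0.0784  0.0465] topmean [ 0.5402 -0.0949  0.0428] ray [ 0.5424 -0.0931  0.03  ]
   dark 84 [ 0.5384 -0.0697]
```

>>> play_rows(steps=[[[30,-17,-4,0,0,-7],[65,-37,-9,0,0,-14],[100,-57,-13,0,0,-21],[135,-77,-18,0,0,-28],[170,-97,-23,0,0,-35],[205,-117,-28,0,0,-42],[240,-138,-33,0,0,-49],[275,-158,-38,0,0,-56],[310,-178,-43,0,0,-63],[345,-198,-48,0,0,-70],[375,-215,-52,0,0,-77],[389,-223,-53,0,0,-84]]], claw=-0.2)

```text
time: 1.1
tool_pos: [0.5023, -0.2471, 0.2522]
tool_rot: [0.0, 0.616, 0.788, 0.001]
contact_force: [-0.1, 0.1, 0.1]
gripper_width: 0.4
grasp_force: 0.0
```

```bash
python3 - <<'E'
from h import *
c=cam("wrist"); s=manip.state(); p,D=vision.grab_frame("wrist"); cv2.imwrite("pics/w1.png",p); np.savez("w1",p=p,D=D,M=c[1],e=c[2],K=c[0])
print(s["time"],s["tool_pos"],q(s["tool_rot"]).round(3),s["gripper_width"],vision.camera_info("wrist")["T_tool_cam"],s["contact_force"],s["joint_pos"])
E
```

```text
1.1 [ 0.50233609 -0.24709956  0.25215724] [[-0.24   0.971  0.001]
 [ 0.971  0.24   0.001]
 [ 0.     0.001 -1.   ]] 0.4002267031077522 [[ 9.72612569e-04 -9.48873136e-01 -3.15656183e-01  8.25536952e-02]
 [ 9.99998550e-01  4.81615900e-04  1.63348224e-03 -4.03723718e-05]
 [-1.39794238e-03 -3.15657314e-01  9.48872228e-01 -1.74648229e-01]
 [ 0.00000000e+00  0.00000000e+00  0.00000000e+00  1.00000000e+00]] [-0.0709224   0.10735911  0.1296786 ] [-5.90825982e-01 -1.29651871e-01  1.70186548e+00  1.32471526e-03
  1.56876494e+00 -8.33595953e-01]
```

View pics/w1.png

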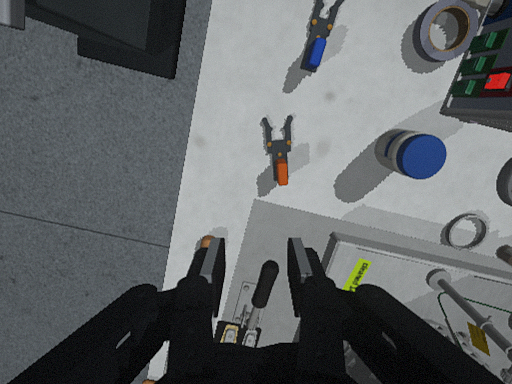

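The wrist view shows the orange handle at (282,172), with the mouth of its clip up at (278,118). The spare is at (318,50) and the jar at (420,155).

```bash
cat >> h.py <<'E'
def clip(c,p,D,zb=0.,box=None):
    hsv=cv2.cvtColor(p,cv2.COLOR_BGR2HSV); P=cloud(c,D)
    o=cv2.inRange(hsv,(5,150,90),(20,255,255))
    n,l,st,ce=cv2.connectedComponentsWithStats(o)
    for i in range(1,n):
        if st[i,4]<60: continue
        X=P[l==i]; t=X[abs(X[:,2]-zb-.042)<.004]
        if len(t)<20: continue
        (a,b),(w,h),an=cv2.minAreaRect((t[:,:2]*1e3).astype(np.float32))
        bx=cv2.boxPoints(((a,b),(w,h),an)); e=max((bx[1]-bx[0],bx[2]-bx[1]),key=np.linalg.norm)
        print("handle pix",ce[i].round(0),len(t),"centre",t.mean(0).round(4),"rect",round(a,1),round(b,1),round(w,1),round(h,1),"yaw",np.degrees(np.arctan2(e[1],e[0])).round(1))
E
python3 - <<'E'
from h import *
f=np.load("w1.npz"); c=(f["K"],f["M"],f["e"]); p,D=f["p"],f["D"]; clip(c,p,D)
P=cloud(c,D); w=np.zeros(D.shape,bool); w[108:190,255:300]=1
g=cv2.cvtColor(p,cv2.COLOR_BGR2GRAY)
m=w&(g<90)&(P[...,2]>.002)&(P[...,2]<.012); 
X=P[m]; (a,b),wh,an=cv2.minAreaRect((X[:,:2]*1e3).astype(np.float32)); print("steel",len(X),a,b,wh,an, X.mean(0))
for s,(x0,x1) in {"L":(255,278),"R":(279,300)}.items():
    n=m.copy(); n[:,:x0]=0; n[:,x1:]=0; n[140:]=0; v,u=np.nonzero(n); i=v<v.min()+4; print(s,u[i].mean(),v[i].mean(),ray(c,u[i].mean(),v[i].mean(),.006))
print("bench",np.median(P[200:240,215:240,2]), np.median(P[140:160,210:240,2]))
E
```

```text
handle pix [282. 172.] 207 centre [ 0.5421 -0.254   0.0414] rect 542.2 -254.4 13.1 29.2 yaw -69.7
steel 705 532.8734130859375 -228.0380096435547 (42.735313415527344, 91.5987777709961) 18.313737869262695 [ 0.52992549 -0.22078884  0.00560614]
L 264.0 119.66666666666667 [ 0.5017259  -0.19254213  0.006     ]
R 289.3809523809524 117.57142857142857 [ 0.5356604  -0.18116152  0.006     ]
bench -0.00013846114854054736 -0.0002599608609507864
```

>>> play_rows(steps=[[[25,7,0,0,0,0],[63,17,0,0,0,0],[102,27,0,0,0,0],[141,37,0,0,0,0],[180,47,0,0,0,0],[219,58,0,0,0,0],[258,68,0,0,0,0],[297,78,0,0,0,0],[335,88,0,0,0,0],[365,96,0,0,0,0],[378,100,0,0,0,0],[378,100,0,0,0,0]]])

```text
time: 2.15
tool_pos: [0.5096, 0.1428, 0.251]
tool_rot: [-0.001, 0.619, 0.785, -0.0]
contact_force: [0.2, -0.6, 0.1]
gripper_width: 0.402
grasp_force: 0.0
```

```bash
python3 - <<'E'
from h import *
c=cam("wrist"); s=manip.state(); p,D=vision.grab_frame("wrist"); cv2.imwrite("pics/w2.png",p); np.savez("w2",p=p,D=D,M=c[1],e=c[2],K=c[0])
print(s["time"],s["tool_pos"],q(s["tool_rot"]).round(3),s["contact_force"])
P=cloud(c,D).reshape(-1,3); Q=P[np.hypot(P[:,0]-.5085,P[:,1]-.144)<.06]
for lo,hi in((.055,.072),(.076,.089),(.092,.1)):
    t=Q[(Q[:,2]>lo)&(Q[:,2]<hi)]; print(lo,len(t),np.median(t[:,2]),((t.min(0)+t.max(0))/2).round(4),cv2.minEnclosingCircle((t[:,:2]*1e3).astype(np.float32)))
E
```

```text
2.15 [0.50962191 0.14275558 0.25097841] [[-0.233  0.972 -0.001]
 [ 0.972  0.233  0.   ]
 [ 0.001 -0.001 -1.   ]] [ 0.21450405 -0.62091187  0.08198   ]
0.055 830 0.06415131192821585 [0.5107 0.1444 0.0666] ((510.70599365234375, 144.40670776367188), 42.91565704345703)
0.076 2202 0.080973134904398 [0.5108 0.1447 0.0825] ((510.7017822265625, 144.4398956298828), 35.97848129272461)
0.092 344 0.09440688083408838 [0.5103 0.1444 0.0943] ((510.34918212890625, 144.69725036621094), 13.575535774230957)
```

View pics/w2.png

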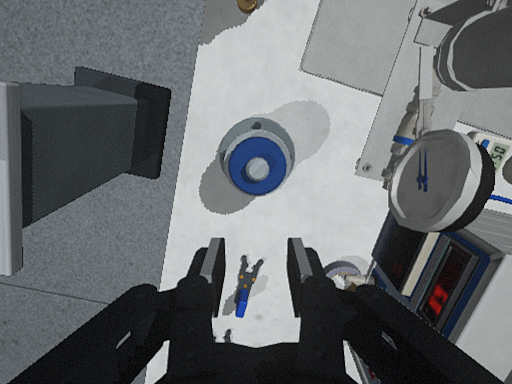

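The wrist view shows the hub's blue ring centred at (258,165), with the grey shaft head clear between where the fingers will come down. The axis measures (0.5105, 0.1446) and the face height 0.081, so the hub is about 21 mm up. Its radii of 36 and 43 mm match the sizes given.

>>> play_rows(steps=[[[1,1,25,0,0,0],[1.5,1,60,0,0,0],[1.5,1,95,0,0,0],[1.5,1,130,0,0,0],[1.5,1,150,0,0,0],[1.5,1,160,0,0,0],[1.5,1,163,0,0,0],[1.5,1,166,0,0,0],[1.5,1,169,0,0,0],[1.5,1,171,0,0,0],[1.5,1,173,0,0,0],[1.5,1,175,0,0,0]]])

```text
time: 3.2
tool_pos: [0.5117, 0.1423, 0.0777]
tool_rot: [0.001, 0.62, 0.785, 0.001]
contact_force: [-0.3, 1.0, 0.1]
gripper_width: 0.398
grasp_force: 0.0
```

>>> play_rows(steps=[[[0,0,2,0,0,0],[0,0,3,0,0,0],[0,0,4,0,0,0],[0,0,5,0,0,0],[0,0,6,0,0,0],[0,0,7,0,0,0]]])

```text
time: 3.7
tool_pos: [0.5109, 0.1422, 0.0696]
tool_rot: [0.0, 0.62, 0.785, 0.0]
contact_force: [0.1, -0.5, 0.3]
gripper_width: 0.402
grasp_force: 0.0
```

>>> play_rows(steps=[[[0,0,1,0,0,0],[0,0,2,0,0,0],[0,0,3,0,0,0],[0,0,4,0,0,0],[0,0,5,0,0,0],[0,0,6,0,0,0]]])

```text
time: 4.2
tool_pos: [0.5109, 0.1422, 0.0636]
tool_rot: [-0.0, 0.62, 0.785, -0.0]
contact_force: [-0.2, -0.4, -0.8]
gripper_width: 0.403
grasp_force: 0.0
```

```bash
python3 - <<'E'
from h import *
c=cam("top"); p,D=vision.grab_frame("top")
print(manip.state()["contact_force"])
cv2.imwrite("pics/t2.png",cv2.resize(p[130:270,190:330],None,fx=4,fy=4,interpolation=cv2.INTER_CUBIC))
P=cloud(c,D).reshape(-1,3); Q=P[np.hypot(P[:,0]-.5085,P[:,1]-.144)<.036]
print(np.histogram(Q[:,2],np.arange(.04,.12,.004)))
p,D=vision.grab_frame("wrist"); cv2.imwrite("pics/w3.png",p)
E
```

```text
[ 0.06691551 -0.52435067 -0.11909867]
(array([ 0,  0,  0,  0,  0,  2,  6,  1,  2,  8, 35, 11,  1,  0,  0,  0,  0,
        0,  0]), array([0.04 , 0.044, 0.048, 0.052, 0.056, 0.06 , 0.064, 0.068, 0.072,
       0.076, 0.08 , 0.084, 0.088, 0.092, 0.096, 0.1  , 0.104, 0.108,
       0.112, 0.116]))
```

View pics/w3.png

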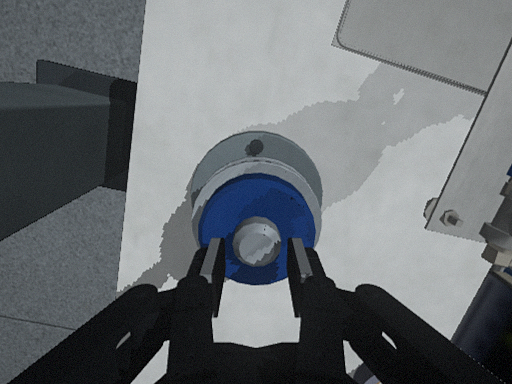

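The picture shows both fingers inside the blue face, tips at about (215,242) and (295,242), with the shaft at (257,240) between them. I need the tip height relative to the face.

```bash
python3 - <<'E'
from h import *
c=cam("wrist"); p,D=vision.grab_frame("wrist"); P=cloud(c,D)
print(c[0][0,0],manip.state()["tool_pos"],manip.state()["contact_force"])
for u,v in((216,243),(216,260),(216,290),(222,243),(222,250),(295,243),(295,260),(295,290),(257,240),(257,200),(257,270),(208,238),(210,225)): print(u,v,P[v,u].round(4))
E
```

```text
289.9738047305918 [0.51076563 0.14220928 0.06357532] [ 0.35979279 -0.23618476 -0.28101031]
216 243 [0.4884 0.1499 0.1066]
216 260 [0.4904 0.1508 0.1235]
216 290 [0.4933 0.1424 0.133 ]
222 243 [0.4913 0.1499 0.1052]
222 250 [0.4921 0.1468 0.1068]
295 243 [0.5277 0.1585 0.1052]
295 260 [0.5256 0.158  0.1216]
295 290 [0.5267 0.1493 0.1318]
257 240 [0.5097 0.1502 0.0945]
257 200 [0.5055 0.1682 0.0806]
257 270 [0.5163 0.123  0.0807]
208 238 [0.4824 0.1377 0.0806]
210 225 [0.482  0.1463 0.0803]
```

```bash
python3 - <<'E'
from h import *
c=cam("wrist"); p,D=vision.grab_frame("wrist"); P=cloud(c,D)
print(vision.camera_info("wrist")["K"])
for v in (300,330,345,350,360,370,380): print(v,P[v,257].round(4),D[v,257])
print(D[200:320:8,216].round(3),D[200:320:8,300].round(3))
a=cv2.resize(p[190:330,180:340],(640,560),interpolation=cv2.INTER_CUBIC)
cv2.imwrite("pics/w3c.png",a)
p,D=vision.grab_frame("scene"); cv2.imwrite("pics/s3c.png",cv2.resize(p[110:230,200:360],(800,600),interpolation=cv2.INTER_CUBIC))
E
```

```text
[[289.97380473   0.         255.76297632]
 [  0.         289.97380473 194.01828719]
 [  0.           0.           1.        ]]
300 [ 0.5372  0.0383 -0.0006] 0.28647837
330 [5.456e-01 2.900e-03 1.000e-04] 0.29728395
345 [ 5.502e-01 -1.630e-02 -1.000e-04] 0.30372083
350 [0.5086 0.1534 0.1711] 0.08615313
360 [0.5083 0.1548 0.1759] 0.0811826
370 [0.5082 0.1549 0.1791] 0.07806449
380 [0.5084 0.1541 0.1813] 0.076208144
[0.167 0.169 0.171 0.171 0.173 0.151 0.142 0.135 0.129 0.126 0.125 0.126
 0.126 0.127 0.127] [0.168 0.169 0.17  0.173 0.173 0.151 0.143 0.135 0.129 0.122 0.122 0.122
 0.122 0.122 0.121]
```

View pics/s3c.png

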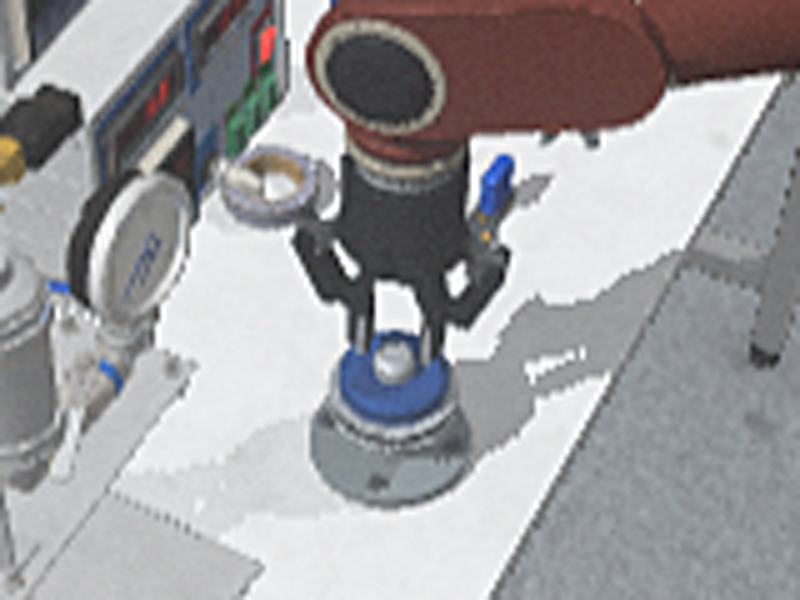

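The scene crop shows the finger tips at about (362,350) and (428,355), straddling the shaft head at (392,360) just above the blue face. The hub has not been touched yet, and the tips sit well behind the reported TCP, so I continue down by force.

>>> play_rows(steps=[[[0,0,2,0,0,0],[0,0,4,0,0,0],[0,0,6,0,0,0],[0,0,8,0,0,0],[0,0,9,0,0,0],[0,0,10,0,0,0],[0,0,11,0,0,0],[0,0,12,0,0,0]]])

```text
time: 5.12
tool_pos: [0.5109, 0.1422, 0.0516]
tool_rot: [0.0, 0.62, 0.785, 0.0]
contact_force: [-1.1, -1.2, -0.3]
gripper_width: 0.402
grasp_force: 0.0
```

>>> play_rows(steps=[[[0,0,1,0,0,0],[0,0,2,0,0,0],[0,0,3,0,0,0],[0,0,4,0,0,0],[0,0,5,0,0,0],[0,0,6,0,0,0]]])

```text
time: 5.62
tool_pos: [0.5109, 0.1422, 0.0464]
tool_rot: [-0.0, 0.62, 0.785, -0.0]
contact_force: [-2.6, -0.9, 5.2]
gripper_width: 0.401
grasp_force: 2.6
```

```bash
python3 - <<'E'
from h import *
c=cam("wrist"); s=manip.state(); p,D=vision.grab_frame("wrist"); P=cloud(c,D)
print(s["tool_pos"],s["contact_force"],s["ft_torque"])
hsv=cv2.cvtColor(p,cv2.COLOR_BGR2HSV); b=cv2.inRange(hsv,(100,120,60),(125,255,255))>0
X=P[b]; X=X[np.hypot(X[:,0]-.5105,X[:,1]-.1446)<.05]; print("face",np.percentile(X[:,2],[5,50,95]),len(X))
for u in(218,297): print([P[v,u].round(3) for v in(225,232,240,246)])
E
```

```text
[0.51092358 0.14223408 0.04642212] [-2.59094579 -0.90249662  5.17769273] [-0.152721    0.49770849  0.0009153 ]
face [0.07274641 0.0792298  0.08033461] 6422
[array([0.487, 0.155, 0.079]), array([0.488, 0.152, 0.08 ]), array([0.489, 0.15 , 0.086]), array([0.49 , 0.15 , 0.093])]
[array([0.528, 0.165, 0.08 ]), array([0.53 , 0.161, 0.079]), array([0.529, 0.159, 0.085]), array([0.528, 0.159, 0.092])]
```

Contact at a reported z of 0.0464 with 5 N, both tips on the face at 0.079. Pressing on.

>>> play_rows(steps=[[[0,0,1,0,0,0],[0,0,2,0,0,0],[0,0,3,0,0,0],[0,0,4,0,0,0],[0,0,5,0,0,0],[0,0,6,0,0,0],[0,0,7,0,0,0],[0,0,8,0,0,0]]])

```text
time: 6.33
tool_pos: [0.5109, 0.1422, 0.0384]
tool_rot: [-0.0, 0.62, 0.785, -0.0]
contact_force: [-2.5, -1.0, 4.9]
gripper_width: 0.402
grasp_force: 2.6
```

>>> play_rows(steps=[[[0,0,1,0,0,0],[0,0,2,0,0,0],[0,0,3,0,0,0],[0,0,4,0,0,0],[0,0,5,0,0,0],[0,0,6,0,0,0],[0,0,7,0,0,0],[0,0,8,0,0,0],[0,0,9,0,0,0],[0,0,10,0,0,0]]])

```text
time: 7.17
tool_pos: [0.5109, 0.1422, 0.0283]
tool_rot: [-0.0, 0.62, 0.785, -0.0]
contact_force: [-2.3, 0.6, 5.9]
gripper_width: 0.401
grasp_force: 2.6
```

>>> play_rows(steps=[[[0,0,0.5,0,0,0],[0,0,1,0,0,0],[0,0,1.5,0,0,0],[0,0,2,0,0,0],[0,0,2.5,0,0,0]]])

```text
time: 7.58
tool_pos: [0.511, 0.1422, 0.0265]
tool_rot: [-0.0, 0.62, 0.785, -0.0]
contact_force: [-6.3, -0.3, 11.8]
gripper_width: 0.398
grasp_force: 6.1
```

>>> play_rows(steps=[[[0,0,0.5,0,0,0],[0,0,1,0,0,0],[0,0,1,0,0,0],[0,0,1,0,0,0]]])

```text
time: 7.92
tool_pos: [0.511, 0.1422, 0.0265]
tool_rot: [-0.0, 0.62, 0.785, -0.0]
contact_force: [-8.0, -1.7, 15.4]
gripper_width: 0.398
grasp_force: 7.5
```

>>> play_rows(steps=[[[0,0,-5,0,0,0],[0,0,-20,0,0,0],[0,0,-50,0,0,0],[0,0,-85,0,0,0],[0,0,-120,0,0,0],[0,0,-150,0,0,0],[0,0,-165,0,0,0],[0,0,-170,0,0,0],[0,0,-170,0,0,0]]], claw=0.2)

```text
time: 8.67
tool_pos: [0.5118, 0.1424, 0.1957]
tool_rot: [0.001, 0.62, 0.785, 0.001]
contact_force: [0.5, 0.1, 0.2]
gripper_width: 0.603
grasp_force: 0.0
```

```bash
cat >> h.py <<'E'
def hub():
    c=cam("wrist"); s=manip.state(); p,D=vision.grab_frame("wrist"); P=cloud(c,D)
    print("t",s["time"],"tcp",s["tool_pos"].round(4),"x",q(s["tool_rot"])[:,0].round(4),"F",s["contact_force"].round(1),s["gripper_width"])
    hsv=cv2.cvtColor(p,cv2.COLOR_BGR2HSV); b=cv2.inRange(hsv,(100,120,60),(125,255,255))>0
    Q=P[b]; Q=Q[np.hypot(Q[:,0]-.5105,Q[:,1]-.1446)<.05]; print("face z",np.percentile(Q[:,2],[5,50,95]).round(4))
    Q=P.reshape(-1,3); Q=Q[np.hypot(Q[:,0]-.5105,Q[:,1]-.1446)<.025]
    t=Q[abs(Q[:,2]-.0945)<.003]; print("head",cv2.minEnclosingCircle((t[:,:2]*1e3).astype(np.float32)),np.median(t[:,2]))
    return c,p,D,P
E
python3 - <<'E'
from h import *
c,p,D,P=hub(); s=manip.state(); M=q(s["tool_rot"])
print((M.T@(np.array([.542,-.2545,.24])-s["tool_pos"])*1e3).round(1), np.degrees(np.arctan2(M[1,0],M[0,0])))
for u,v in((200,240),(200,246),(312,240),(312,246),(200,300),(320,300)): print(P[v,u].round(4))
E
```

```text
t 8.6667 tcp [0.5118 0.1424 0.1957] x [-2.31e-01  9.73e-01 -3.00e-04] F [0.5 0.1 0.2] 0.6029771914425076
face z [0.0568 0.0595 0.0608]
head ((510.4962463378906, 145.33615112304688), 13.55777645111084) 0.09429904265784561
[-393.2  -61.2  -46.3] 103.35141798653096
[0.4807 0.1472 0.234 ]
[0.4819 0.1476 0.2406]
[0.5379 0.1605 0.2336]
[0.5365 0.1605 0.2406]
[0.4881 0.1307 0.259 ]
[0.5381 0.1495 0.2676]
```

The hub is seated: its face measures 0.0595, against 0.060 expected. Now to the clip.

>>> play_rows(steps=[[[-25,-4,0,0,0,-1],[-63,-10,0,0,0,-2],[-102,-16,0,0,0,-3],[-142,-22,0,0,0,-4],[-182,-28,0,0,0,-5],[-222,-35,0,0,0,-5.4],[-262,-41,0,0,0,-5.4],[-302,-47,0,0,0,-5.4],[-340,-53,0,0,0,-5.4],[-372,-58,0,0,0,-5.4],[-390,-61,0,0,0,-5.4],[-393,-61,0,0,0,-5.4]]])

```text
time: 9.72
tool_pos: [0.5407, -0.2569, 0.1906]
tool_rot: [-0.002, 0.584, 0.812, -0.001]
contact_force: [0.5, 0.6, -1.1]
gripper_width: 0.597
grasp_force: 0.0
```

```bash
cat >> h.py <<'E'
def look(zb):
    c=cam("wrist"); s=manip.state(); p,D=vision.grab_frame("wrist"); M=q(s["tool_rot"]); P=cloud(c,D)
    print("t",s["time"],"tcp",s["tool_pos"].round(4),"yaw",np.degrees(np.arctan2(M[1,0],M[0,0])).round(2),"F",s["contact_force"].round(1),s["gripper_width"]); clip(c,p,D,zb)
    return c,p,D,P
E
python3 - <<'E'
from h import *
c,p,D,P=look(0.); cv2.imwrite("pics/w5.png",p)
np.savez("w5",p=p,D=D,M=c[1],e=c[2],K=c[0])
m=(cv2.cvtColor(p,cv2.COLOR_BGR2GRAY)<90)&(P[...,2]>.002)&(P[...,2]<.012)&(np.hypot(P[...,0]-.528,P[...,1]+.215)<.06)
X=P[m]; print("steel",cv2.minAreaRect((X[:,:2]*1e3).astype(np.float32)),len(X))
E
```

```text
t 9.7167 tcp [ 0.5407 -0.2569  0.1906] yaw 108.53 F [ 0.5  0.6 -1.1] 0.5974199774831127
handle pix [258. 170.] 278 centre [ 0.5423 -0.2538  0.0414] rect 542.1 -254.4 12.6 29.6 yaw -71.0
steel ((532.3906860351562, -227.6096649169922), (42.97467041015625, 90.99243927001953), 18.582134246826172) 1046
```

View pics/w5.png

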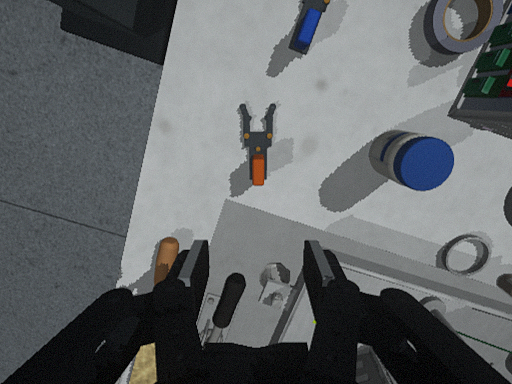

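The wrist view shows the orange handle at (258,170), centred between the fingers, with the clip pointing straight up the image. The jar at (420,160) is clear of the fingers.

>>> play_rows(steps=[[[1,1,20,0,0,0],[1,1,50,0,0,0],[2,2,85,0,0,0],[2,2,120,0,0,0],[2,2,145,0,0,0],[2,2,155,0,0,0],[2,2,160,0,0,0],[2,2,160,0,0,0],[2,2,160,0,0,0]]])

```text
time: 10.52
tool_pos: [0.5446, -0.2518, 0.0357]
tool_rot: [0.001, 0.582, 0.813, 0.0]
contact_force: [-0.6, 0.0, 0.8]
gripper_width: 0.602
grasp_force: 0.0
```

```bash
python3 - <<'E'
from h import *
c,p,D,P=look(0.)
for u,v in((200,238),(200,242),(312,238),(312,242)): print(P[v,u].round(4))
E
```

```text
t 10.5167 tcp [ 0.5446 -0.2518  0.0357] yaw 108.79 F [-0.6  0.   0.8] 0.6021830087487383
handle pix [251. 229.] 769 centre [ 0.5413 -0.2521  0.0413] rect 542.1 -254.1 12.4 30.5 yaw -70.9
[ 5.106e-01 -2.896e-01  1.000e-04]
[ 0.5138 -0.2496  0.0763]
[ 5.962e-01 -2.608e-01 -5.000e-04]
[ 0.5682 -0.2308  0.0771]
```

>>> play_rows(steps=[[[-1,-3,10,0,0,0],[-1.5,-3.5,25,0,0,0],[-1.5,-3.5,38,0,0,0],[-1.5,-3.5,46,0,0,0],[-1.5,-3.5,51,0,0,0],[-1.5,-3.5,53,0,0,0],[-1.5,-3.5,53,0,0,0]]])

```text
time: 11.15
tool_pos: [0.5405, -0.2541, -0.0193]
tool_rot: [-0.0, 0.582, 0.813, -0.0]
contact_force: [0.0, -0.3, 1.2]
gripper_width: 0.597
grasp_force: 0.0
```

```bash
python3 - <<'E'
from h import *
c,p,D,P=look(0.); cv2.imwrite("pics/w6.png",p)
E
```

```text
t 11.15 tcp [ 0.5405 -0.2541 -0.0193] yaw 108.75 F [ 0.  -0.3  1.2] 0.5972747044013965
handle pix [260. 269.] 1089 centre [ 0.5404 -0.2487  0.0412] rect 540.9 -250.5 12.7 23.0 yaw -70.3
```

View pics/w6.png

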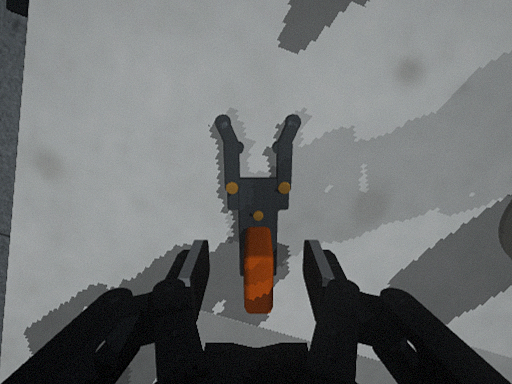

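The picture shows the handle (rows 228–312, column 260) standing between the open finger pads at columns 200 and 315. Closing.

>>> play_rows(steps=[[[0,1,0,0,0,0],[0,1,0,0,0,0],[0,1,0,0,0,0],[0,1,0,0,0,0],[0,1,0,0,0,0],[0,1,0,0,0,0],[0,1,0,0,0,0],[0,1,0,0,0,0]]], claw=-1)

```text
time: 11.87
tool_pos: [0.5423, -0.2543, -0.018]
tool_rot: [0.001, 0.582, 0.813, 0.0]
contact_force: [0.3, -0.3, 4.8]
gripper_width: 0.155
grasp_force: 59.6
```

>>> play_rows(steps=[[[0,0,-5,0,0,0],[0,0,-25,0,0,0],[0,0,-60,0,0,0],[15,6,-90,0,0,0],[50,20,-100,0,0,0],[85,34,-100,0,0,0],[120,48,-100,0,0,0],[155,62,-100,0,0,0],[190,76,-100,0,0,0],[220,88,-100,0,0,0],[240,96,-100,0,0,0],[247,99,-100,0,0,0]]])

```text
time: 12.87
tool_pos: [0.5546, 0.0149, 0.0801]
tool_rot: [-0.001, 0.581, 0.814, -0.0]
contact_force: [0.4, -0.7, -0.7]
gripper_width: 0.149
grasp_force: 58.9
```

>>> play_rows(steps=[[[0,0,0,0,0,0],[0,0,0,0,0,0],[0,0,0,0,0,0]]])

```text
time: 13.12
tool_pos: [0.5557, 0.0106, 0.0808]
tool_rot: [-0.0, 0.583, 0.813, -0.0]
contact_force: [-0.3, -0.6, -1.5]
gripper_width: 0.151
grasp_force: 58.9
```

```bash
python3 - <<'E'
from h import *
c,p,D,P=look(.1); cv2.imwrite("pics/w7.png",p)
np.savez("w7",p=p,D=D,M=c[1],e=c[2],K=c[0]); hub()
hsv=cv2.cvtColor(p,cv2.COLOR_BGR2HSV)
o=(cv2.inRange(hsv,(3,120,60),(22,255,255))>0); X=P[o]; print("orange z",np.percentile(X[:,2],[5,50,95,99]).round(4),len(X))
E
```

```text
t 13.1167 tcp [0.5557 0.0106 0.0808] yaw 108.69 F [-0.3 -0.6 -1.5] 0.1512631713107735
handle pix [256. 251.] 464 centre [0.5518 0.0206 0.1399] rect 553.7 18.1 11.9 15.9 yaw -70.8
handle pix [251. 302.] 103 centre [0.5572 0.0007 0.1404] rect 557.1 1.9 8.7 10.5 yaw -71.1
t 13.1667 tcp [0.5558 0.0105 0.0809] x [-3.200e-01  9.474e-01 -2.000e-04] F [-0.1  0.3 -1.4] 0.14842726442119666
face z [0.0577 0.0594 0.0606]
head ((518.558837890625, 132.64239501953125), 9.999999747378752e-05) 0.09159960266792683
orange z [0.1045 0.1393 0.1411 0.1416] 2627
```

View pics/w7.png

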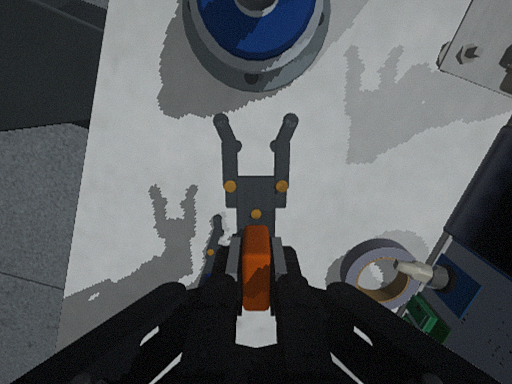

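The clip hangs level in the fingers with its mouth at (257,115), slot back edge at row 177, and the hub ahead at (258,20).

```bash
python3 - <<'E'
from h import *
f=np.load("w7.npz"); c=(f["K"],f["M"],f["e"]); p,D=f["p"],f["D"]; P=cloud(c,D); hsv=cv2.cvtColor(p,cv2.COLOR_BGR2HSV)
s=manip.state(); M=q(s["tool_rot"]); tcp=s["tool_pos"]
tool=lambda X:((X-tcp)@M*1e3).round(1)
o=(cv2.inRange(hsv,(3,120,60),(22,255,255))>0)&(P[...,2]>.137); X=tool(P[o]); print("handle top x",np.percentile(X[:,0],[.5,99.5]),"y",np.percentile(X[:,1],[1,99]),"z",np.median(X[:,2]))
m=(P[...,2]>.095)&(P[...,2]<.112)&(np.indices(D.shape)[0]<222); X=tool(P[m]); print("steel x",X[:,0].min(),X[:,0].max(),"y",X[:,1].min(),X[:,1].max(),"z med",np.median(X[:,2]),np.median(P[m][:,2]))
for a,b in((80,200),(65,75),(55,62),(45,52),(40,45)):
    k=X[(X[:,0]>a)&(X[:,0]<b)]
    if len(k): L=k[k[:,1]<0][:,1];R_=k[k[:,1]>0][:,1]; print(a,b,"left",L.min(),L.max(),"right",R_.min(),R_.max(),"z",np.median(k[:,2]))
mid=X[abs(X[:,1])<4]; print("slot back x",mid[:,0].max())
print("axis in tool",tool(np.array([.5105,.1450,.065])),tcp)
E
```

```text
handle top x [-14.9  82.8] y [-6.1  6.3] z -59.2
steel x 15.8 75.2 y -21.7 21.7 z med -23.2 0.10424261937297667
65 75 left -21.7 -12.2 right 11.7 21.7 z -22.75
55 62 left -18.3 -7.7 right 7.6 17.6 z -23.15
45 52 left -18.1 -10.1 right 9.8 17.8 z -23.3
40 45 left -18.1 -0.2 right 0.3 17.7 z -23.0
slot back x 42.0
axis in tool [142.   0.  16.] [0.55590061 0.01046825 0.08104292]
```

>>> play_rows(steps=[[[0,0,8,0,0,0],[0,0,20,0,0,0],[0,0,30,0,0,0],[0,0,35,0,0,0],[0,0,37,0,0,0],[5,0,37,0,0,0],[15,0,37,0,0,0],[25,0,37,0,0,0],[33,0,37,0,0,0],[38,0,37,0,0,0],[40,0,37,0,0,0],[40,0,37,0,0,0]]])

```text
time: 14.22
tool_pos: [0.543, 0.0504, 0.0445]
tool_rot: [0.0, 0.582, 0.813, 0.0]
contact_force: [0.3, -0.3, -1.7]
gripper_width: 0.154
grasp_force: 58.9
```

```bash
cat > m.py <<'E'
from h import *
import sys
c,p,D,P=hub(); s=manip.state(); M=q(s["tool_rot"]); tcp=s["tool_pos"]; X=(P-tcp)@M*1e3
v,u=np.indices(D.shape)
m=(X[...,2]>-32)&(X[...,2]<-15)&(v<222)&(v>100)&(abs(X[...,1])<25)&(X[...,0]>10)&(X[...,0]<80)
hsv=cv2.cvtColor(p,cv2.COLOR_BGR2HSV); m&=hsv[...,1]<110
k=P[m]; print("plate top z",np.percentile(k[:,2],[20,50,80]).round(4),len(k))
Q=P[np.hypot(P[...,0]-.5105,P[...,1]-.1446)<.025]; t=Q[abs(Q[:,2]-.0945)<.003]
(a,b),r=cv2.minEnclosingCircle((t[:,:2]*1e3).astype(np.float32)); print("axis in tool",(M.T@(np.array([a/1e3,b/1e3,.065])-tcp)*1e3).round(1),r)
cv2.imwrite(f"pics/{sys.argv[1]}.png",p)
E
python3 m.py w8
```

```text
t 14.2167 tcp [0.543  0.0504 0.0445] x [-3.227e-01  9.465e-01 -2.000e-04] F [ 0.3 -0.3 -1.7] 0.15389767746517086
face z [0.0578 0.0594 0.0606]
head ((510.3558654785156, 144.82589721679688), 13.631144523620605) 0.09412622893466585
plate top z [0.0672 0.0678 0.0685] 4201
axis in tool [100.4  -0.5 -20.5] 13.631144523620605
```

View pics/w8.png

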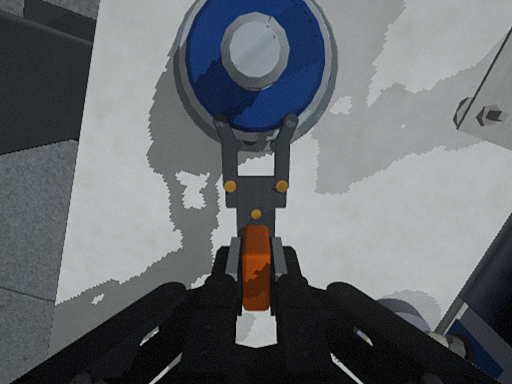

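The view shows the jaws (rows 115–180) just over the hub's near edge, lined up with the shaft at (256,48) to within 0.5 mm. The plate lies within the groove's height, with about 2 mm clear each way.

>>> play_rows(steps=[[[3,0,0,0,0,0],[8,0,0,0,0,0],[13,0,0,0,0,0],[18,0,0,0,0,0],[22,0,0,0,0,0],[26,0,0,0,0,0],[29,0,0,0,0,0],[31,0,0,0,0,0],[32,0,0,0,0,0]]])

```text
time: 15.02
tool_pos: [0.5327, 0.0803, 0.0442]
tool_rot: [0.0, 0.582, 0.813, -0.0]
contact_force: [-0.0, 0.2, -1.3]
gripper_width: 0.156
grasp_force: 58.9
```

>>> play_rows(steps=[[[1.5,0,0,0,0,0],[3,0,0,0,0,0],[4.5,0,0,0,0,0],[6,0,0,0,0,0],[7.5,0,0,0,0,0],[9,0,0,0,0,0]]])

```text
time: 15.52
tool_pos: [0.5307, 0.0864, 0.0445]
tool_rot: [0.002, 0.582, 0.813, -0.002]
contact_force: [0.6, -8.8, -2.0]
gripper_width: 0.154
grasp_force: 58.9
```

>>> play_rows(steps=[[[1,0,0,0,0,0],[2,0,0,0,0,0],[3,0,0,0,0,0],[4,0,0,0,0,0],[5,0,0,0,0,0],[6,0,0,0,0,0]]])

```text
time: 16.02
tool_pos: [0.5285, 0.0924, 0.0444]
tool_rot: [0.001, 0.583, 0.813, -0.001]
contact_force: [-0.3, -4.1, -1.3]
gripper_width: 0.156
grasp_force: 58.8
```

>>> play_rows(steps=[[[1,0,0,0,0,0],[2,0,0,0,0,0],[2.5,0,0,0,0,0],[2.5,0,0,0,0,0],[2.5,0,0,0,0,0]]])

```text
time: 16.43
tool_pos: [0.5272, 0.0969, 0.0442]
tool_rot: [-0.0, 0.582, 0.813, 0.0]
contact_force: [-0.6, 0.3, -0.7]
gripper_width: 0.148
grasp_force: 58.9
```

```bash
python3 m.py w9
```

```text
t 16.4333 tcp [0.5272 0.0969 0.0442] x [-3.217e-01  9.468e-01  4.000e-04] F [-0.6  0.3 -0.7] 0.14828170307057936
face z [0.0572 0.0594 0.0606]
head ((510.5437927246094, 145.36093139648438), 13.645055770874023) 0.09417487164973722
plate top z [0.0669 0.0675 0.0681] 2685
axis in tool [ 51.4  -0.1 -20.8] 13.645055770874023
```

View pics/w9.png

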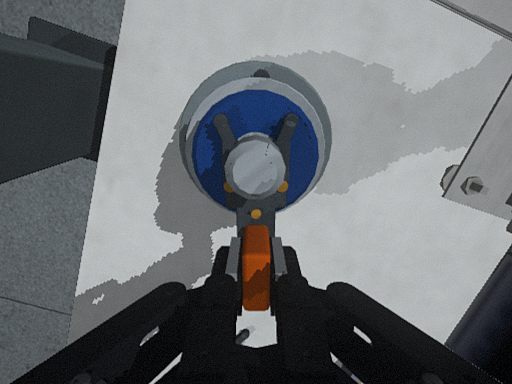

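The picture shows both jaws past the shaft head at (255,165), with the tips at (220,118) and (291,118). The push rose to about 9 N and then fell to zero, so the clip has snapped on. Next I set it down on the hub and let go.

>>> play_rows(steps=[[[0,0,0.5,0,0,0],[0,0,1,0,0,0],[0,0,1.5,0,0,0],[0,0,2,0,0,0],[0,0,2,0,0,0]]])

```text
time: 16.9
tool_pos: [0.5271, 0.0965, 0.042]
tool_rot: [-0.0, 0.582, 0.813, -0.0]
contact_force: [-0.4, 0.8, -1.6]
gripper_width: 0.15
grasp_force: 58.9
```

>>> play_rows(steps=[[[0,0,0,0,0,0],[0,0,0,0,0,0],[0,0,0,0,0,0],[0,0,0,0,0,0],[0,0,0,0,0,0],[0,0,0,0,0,0]]], claw=0)

```text
time: 17.4
tool_pos: [0.5273, 0.0966, 0.0423]
tool_rot: [0.0, 0.582, 0.813, 0.0]
contact_force: [-0.5, -0.3, -0.3]
gripper_width: 0.5
grasp_force: 0.0
```

>>> play_rows(steps=[[[0,0,-5,0,0,0],[0,0,-15,0,0,0],[0,0,-30,0,0,0],[0,0,-60,0,0,0],[0,0,-90,0,0,0],[0,0,-115,0,0,0],[0,0,-130,0,0,0],[0,0,-135,0,0,0],[0,0,-135,0,0,0],[0,0,-135,0,0,0]]])

```text
time: 18.23
tool_pos: [0.5269, 0.0965, 0.1768]
tool_rot: [-0.0, 0.582, 0.813, -0.0]
contact_force: [-1.1, 0.3, 0.5]
gripper_width: 0.504
grasp_force: 0.0
```

```bash
python3 - <<'E'
from h import *
hub(); c,p,D,P=look(.06); cv2.imwrite("pics/w10.png",p)
d=P-np.array([.5105,.145,0]); a=np.array([-.322,.947]); X=d[...,0]*a[0]+d[...,1]*a[1]; Y=d[...,0]*a[1]-d[...,1]*a[0]
g=cv2.cvtColor(p,cv2.COLOR_BGR2HSV)
m=(P[...,2]>.0625)&(P[...,2]<.071)&(g[...,1]<100)&(abs(Y)<26)&(abs(X)<60)
print("plate z",np.percentile(P[m][:,2],[10,50,90]),"front",np.percentile(X[m],99.5),[np.median(P[m&(X>15)][:,2]),np.median(P[m&(X<-20)][:,2])])
o=cv2.inRange(g,(5,150,90),(20,255,255))>0; o&=(P[...,2]>.098)&(P[...,2]<.106); print("handle X,Y",np.percentile(X[o],[1,99]),Y[o].mean())
E
```

```text
t 18.2333 tcp [0.5269 0.0965 0.1768] x [-3.215e-01  9.469e-01  1.000e-04] F [-1.1  0.3  0.5] 0.5038117388117905
face z [0.0575 0.0594 0.0608]
head ((510.5085754394531, 144.68685913085938), 13.60796070098877) 0.09422754002821207
t 18.2833 tcp [0.5263 0.0965 0.1758] yaw 108.75 F [ 0.  -0.7 -0.2] 0.4991540630126755
handle pix [257. 190.] 460 centre [0.5274 0.0972 0.1012] rect 527.8 96.8 12.8 30.1 yaw -71.6
plate z [0.06397427 0.06561194 0.06863252] front 0.10579836325614503 [np.float64(nan), np.float64(nan)]
handle X,Y [-0.06586278 -0.03687095] 0.0006335064658191521
  return _methods._mean(a, axis=axis, dtype=dtype,
  ret = ret.dtype.type(ret / rcount)
```

View pics/w10.png

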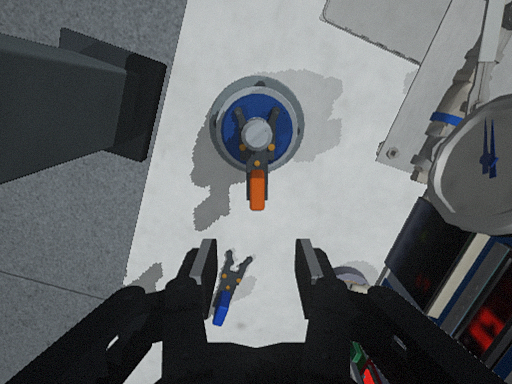

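The picture shows the clip's jaws round the shaft at (257,133), the handle standing free at (257,190), and the spare clip untouched. The handle is about 51 mm from the axis (52 expected), with its top at 0.101 (0.102 expected if the clip lies flat on the hub). I'm handing it in.

```bash
python3 -c "
from plant import order
print(order.job_done())"
```

```text
the job is handed in; nothing more can be done
None
```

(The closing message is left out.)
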